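Half-open the gas tap and hold the hob's ignition dial at its third click

ROBOT

A 6-joint arm with a two-finger parallel gripper is mounted at the origin on the work surface. World frame = base frame: x ahead of the robot, y to its left, z up, the work surface at z = 0. Lengths are in m, angles in rad, forces in N, time in s.
With the tool pointing down it reaches from about 0.3 to 0.775 m from the base axis. Payload 14.6 kg.
Tool frame: the origin (TCP) lies at the centre of the arm's flange, where the gripper is bolted on; the fingertips stand 199 mm ahead of it and the grasp point (between the pads) lies ctrl.tcp_to_grasp ahead of it (ctrl.tcp_to_grasp is the distance from the TCP to the grasp point, in m); z points along the fingers, y is the line along which they close (so a half turn about z gives the same grasp; the last joint's range is limited). The gripper opens to 94 mm and grips with 3 to 60 N. Pads are 16 mm wide; open, the fingers measure 119 mm over their backs; the gripper's body (75 mm by 177 mm) begins 78 mm behind the grasp point.
Start: joints at [-1.358, 0.3, 1.521, -0, 1.321, -0.067], TCP at [0.152, -0.529, 0.405] pointing down, gripper open.
Joint ranges: [-3.03, 3.03], [-0.79, 2.21], [0.23, 2.52], [-1.04, 4.18], [0, 3.07], [-2.55, 2.55]. Speed limits (rad/s): [2.22, 2.22, 2.57, 3.14, 3.14, 3.14].

INTERFACE

Orientations are given as [roll, pitch, yaw] about the fixed x, y, z axes, in that order (R = Rz(yaw) Ry(pitch) Rx(roll)).
In Python, from station import ctrl gives the robot as it stands. The module is installed in compiled form; this text tells all that it offers.
- The arm moves only by the shell command python3 -m jog 'ROWS' [OPENING] [FORCE]. ROWS is JSON, a list of rows, each a list of 6 numbers: the shift along the tool's x, y, z in cm, then the turn, a rotation vector about the tool's x, y, z in rad. In form: [[tx, ty, tz, ax, ay, az], ...]. A call has 1 to 8 rows; each row is the pose to reach, as a shift and turn from the pose commanded when the call began, along the tool's axes at that moment; what a row does not reach only later rows make up. A row lasts 1/10 s, in which the tool goes at most 50 mm and 8.59 degrees, less where a joint would pass 70% of its speed; a pose out of reach is approached as far as the arm can. A call with a gripper value outside its range is refused whole. OPENING is the opening in per cent of the stroke, from 0 (shut) to 100 (fully open), set as the call begins (- or left out, the last holds). The fingers move at their own pace and stop on an object; FORCE is the grip in N (left out, the last holds). Time passes only in rows, so rows that repeat a pose let the fingers close. It gives the time, the measured TCP pose, the force, the opening and the grip force at its end, in the units of the state.
- ctrl.get_obs(): the state, without advancing time (a new reading comes with each control period).
- ctrl.camera(name): name is "scene" or "top"; returns a dict with "img" (480x640x3 uint8, blue, green, red), "intrinsics" (3x3 intrinsics, pixels), "R" (3x3) and "t" (3): a world point X has camera coordinates R X + t. Camera axes: x right, y down, z forward; pixel columns grow to the right and rows downward; lengths in m; the calibration is good to about 2 mm. A picture is of the moment at which its call begins. There is no depth.
- ctrl.hand_in(): hands the job in; it is judged then, once.
The state is a dict: "time_s": time; "qpos": joint angles; "joint_vel": joint speeds; "tau": joint torques, N m; "ee_pos": TCP position; "eef_rot": TCP orientation; "force": force on the tool from outside, world axes, zero at the start; "moment": the same for the moment, N m; "grip_width": finger opening in m; "grip_force": force on a finger pad.
Only numpy, scipy, OpenCV 4.12 (cv2) and the standard library are available. Lean on these libraries where they do the work, as an engineer would, in place of code of your own. Each camera call takes 0.05 s, during which the arm holds its last target. There are 200 camera calls.

TASK

Get the van's hob ready to light: swing the gas tap's lever round until it stands straight above the raised rib on the tap's round plate (half open) and leave it there, and only then press the crossbar of the spring-return ignition dial down past its first two clicks to the third (the long mark), stopping short of the end stop. Hold it there against its spring: finish while still pressing the dial at the third click, without letting go. Leave the kettle, crockery, jar and can where they stand.

Things in the scene. Friction and masses are not known exactly. Their poses are not given: they have to be found in the camera images.
- tap: Gas tap, fixed to the counter, to the left or the right of the middle: a round aluminium plate 176 mm across and 10 mm thick, with a brass body 48 mm across in its middle up to 44 mm. Origin: plate centre on the counter, z up. A thin low pipe (looks only) lies on the plate and leaves along its +y.
- tap_lever (a joint): Angle of the tap's lever about the upright axis through the tap's origin, counter-clockwise from above: 0 (closed) it points along the tap's -y, 0.785 (half open) it is above the rib, 1.571 (open) it points along the tap's +x. It starts between 0 and 0.35 and stays where it is left (about 2 N at the knob moves it).
- tap_knob (a point): Middle of the upright round knob at the lever's outer end: 16 mm across, 45 mm tall, from 55 to 100 mm above the counter (this point is at 77.5 mm), 65 mm from the lever's axis. Below it is the lever's flat arm, 16 mm wide, from 45 to 55 mm above the counter, with free space below down to the plate.
- tap_pivot (a point): Point on the lever's upright axis, at the height of tap_knob.
- tap_mark (a point): Top of the raised rib on the plate, 65 mm from the lever's axis, 17 mm above the counter; the rib is 36 mm long, 7 mm wide and runs outward at 45 degrees between the tap's +x and -y. The knob stands straight above this point when the tap is half open.
- igniter: Ignition unit, fixed to the counter on the other side of the middle from the tap: foot 100 x 100 x 10 mm, two upright round-topped aluminium cheeks 49 mm apart over their outsides and 84 mm wide, up to 117 mm, with the black dial between. Origin: on the counter below the dial's axle; z up, x along the axle, the crossbar sticks out to +y.
- dial_axle (a point): Centre of the dial's level axle, 75 mm above the counter.
- dial_bar (a point): Centre of the dial's crossbar: a level steel round bar 16 mm across and 44 mm long, parallel to the axle (the unit's x), 80 mm from it. At rest it is 0.55 rad above level as seen from the axle, 68 mm out and 117 mm above the counter; at the third click 0.29 rad below level, 77 mm out and 52 mm above the counter. It can be pressed down from above and moves on an arc about the axle.
- dial (a joint): Turn of the dial, rad: 0 at rest, grows as the crossbar goes down. Clicks at 0.28, 0.56 and 0.84 (third), end stop at 1.08. It springs back to 0 when let go from anywhere. Marks on the cheeks show rest, first and second click (short) and third click (long). Pressing it takes about 2 to 7 N at the bar, rising overall, with a bump before and a dip just before settling into every click; the hold at the third takes about 6 N.
- kettle: Bystander: aluminium kettle, 168 mm wide, standing on the hob at the right; leave alone.
- bowl: Bystander: green collapsible bowl, 170 mm wide, 60 mm high, at the far right; leave alone.
- plate_low: Bystander: lower of two stacked orange plates, 210 mm wide, at the far left; leave alone.
- plate_top: Bystander: upper of the two stacked plates; leave alone.
- tumbler: Bystander: clear tumbler, 72 mm wide, 95 mm high, beyond the gap between tap and ignition unit; leave alone.
- mug: Bystander: white mug, 80 mm wide, 80 mm high, at the left; leave alone.
- spice_jar: Bystander: small jar, 48 mm wide, 55 mm high, on the robot's side of the gap between tap and ignition unit; leave alone.
- food_can: Bystander: tin can, 68 mm wide, 75 mm high, at the right; leave alone.

How it is judged:
On the way, in this order (a step that is already met when the one before it is completed fails the run):
1. the tap lever stands above the rib (0.785 +- 0.12 rad) while the dial is still at rest (value of joint tap_lever between 0.665 and 0.905 rad and value of joint dial below 0.12 rad), for 0.2 s.
2. the dial is held by the fingers at its third click (0.84 +- 0.11 rad), the tap still half open (value of joint tap_lever between 0.665 and 0.905 rad and value of joint dial between 0.73 and 0.95 rad and contact force between the fingers and igniter above 1.5 N), for 0.6 s.
At the end, for the whole second after the job is handed in: The fingers press the dial (over 1.5 N) and hold it still at its third click (0.84 rad, within 0.11), and the tap lever stands half open (0.785 rad, within 0.12) (all of step 2 and velocity of joint dial between -0.1 and 0.1 rad/s); the arm keeps its last pose, push and grip.
It fails at once if a bystander is shifted by more than 25 mm (distance of any of kettle, bowl, plate_low, plate_top, tumbler, mug, spice_jar, food_can from where it was at the start of the episode above 0.025 m).
It also fails if it takes over 48 s, if anything falls off the work surface, if the arm or the gripper's body presses on something with over 40 N, if the wrist force passes 120 N, or if a joint passes its speed limit or range.

## Working session

There is one attempt and no reset: what is moved stays moved. The work goes in short steps, Python scripts to look and compute and a shell command to move; the robot and the scene stay as the last step left them, time stands still between calls to the robot, and variables do not carry over. Pictures are saved under pics/ and viewed, at most 10 in all, crops included, and the job is handed in when it is done.

```bash
mkdir -p pics; python3 - <<'E'
from station import ctrl
import cv2
for n in("scene","top"):
    c=ctrl.camera(n); cv2.imwrite(f"pics/{n}0.png",c["img"]); print(n,c["intrinsics"],c["R"],c["t"])
o=ctrl.get_obs(); print(o["time_s"],o["ee_pos"],o["eef_rot"],o["grip_width"],ctrl.tcp_to_grasp)
E
```

```text
scene [[525.74274382   0.         327.05902864]
 [  0.         525.74274382 242.8295388 ]
 [  0.           0.           1.        ]] [[ 0.67148229  0.74101039 -0.00388918]
 [ 0.54255748 -0.49521121 -0.67852578]
 [-0.50472062  0.45350794 -0.7345663 ]] [-0.34008102 -0.24583755  1.68945825]
top [[533.62333875   0.         314.80598912]
 [  0.         533.62333875 242.39629778]
 [  0.           0.           1.        ]] [[-0.02916287 -0.99945696  0.0153396 ]
 [-0.98627667  0.02627662 -0.16299655]
 [ 0.16250496 -0.01988254 -0.98650739]] [-0.00869571  0.54674608  1.30924547]
0.1 [ 0.15187215 -0.52858529  0.40415742] [-3.14059616e+00 -6.51423841e-05  2.79802676e-01] 0.09408819942369906 0.1804
```

View pics/top0.png

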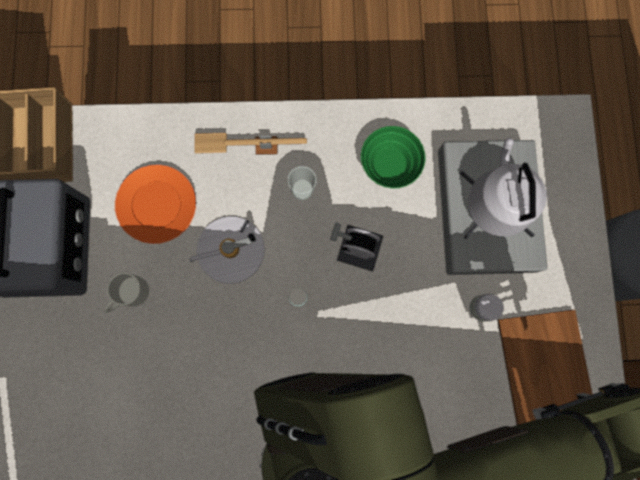

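View pics/scene0.png

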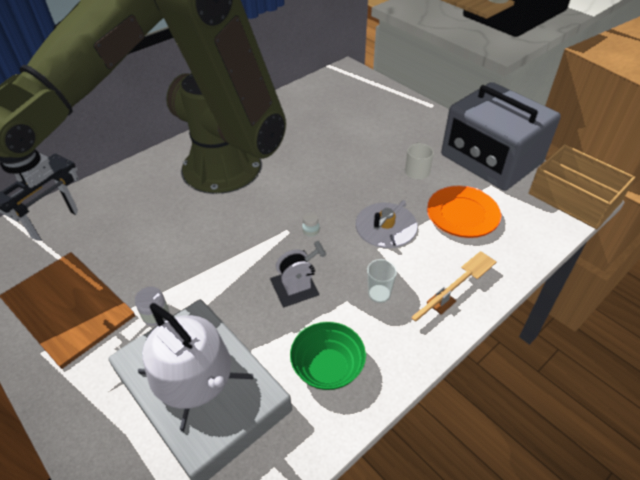

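```bash
python3 - <<'E'
import cv2,numpy as np
t=cv2.imread("pics/top0.png");s=cv2.imread("pics/scene0.png")
f=lambda im,x,y,w,h,k:cv2.resize(im[y:y+h,x:x+w],None,fx=k,fy=k,interpolation=cv2.INTER_CUBIC)
a=f(t,185,200,210,80,3.8); b=f(s,250,190,180,120,4)
cv2.imwrite("pics/topc.png",a);cv2.imwrite("pics/scenec.png",b)
E
```

```text
(no output)
```

View pics/topc.png

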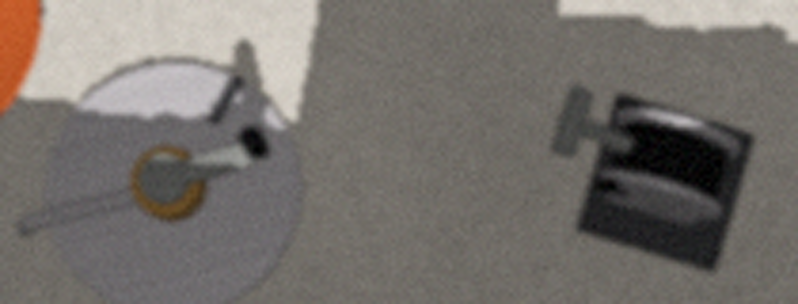

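View pics/scenec.png

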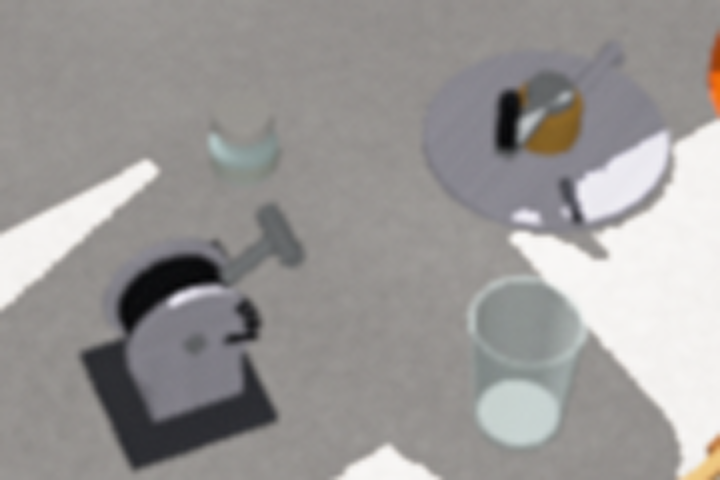

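The crops show the tap on the left: pivot near topc (168,183), rib (228,100), knob (255,142). The igniter is on the right with its crossbar centred at about topc (573,122) and scenec (280,236).

```bash
cat > h.py <<'E'
import numpy as np
from station import ctrl
C={n:ctrl.camera(n) for n in("top","scene")}
T=lambda u,v:("top",185+u/3.8-.37,200+v/3.8-.37)
S=lambda u,v:("scene",250+u/4-.37,190+v/4-.37)
def ray(p):
    c=C[p[0]];d=c["R"].T@np.linalg.inv(c["intrinsics"])@[p[1],p[2],1]
    return -c["R"].T@c["t"],d
def atz(p,z):
    o,d=ray(p);return o+d*(z-o[2])/d[2]
def tri(p,q):
    a,d=ray(p);b,e=ray(q)
    s=np.linalg.lstsq(np.c_[d,-e],b-a,rcond=None)[0]
    P,Q=a+s[0]*d,b+s[1]*e
    return (P+Q)/2,np.linalg.norm(P-Q)
E
python3 - <<'E'
from h import *
np.set_printoptions(precision=4,suppress=True)
print("plate z10",atz(T(175,186),.01),"L/R",atz(T(47,186),.01),atz(T(303,186),.01))
print("plate scene",atz(S(547,138),.01))
print("hub",tri(T(166,181),S(548,90)),atz(T(166,181),.055))
print("rib",tri(T(228,100),S(570,200)),atz(T(228,100),.017),atz(S(570,200),.017))
print("knob",tri(T(254,142),S(508,120)),atz(T(254,142),.0775),atz(S(508,120),.0775))
print("pipe end",atz(T(25,228),.012))
print("bar",tri(T(573,122),S(280,236)),atz(T(573,122),.117),atz(S(280,236),.117))
print("bar ends",atz(T(580,90),.117),atz(T(565,152),.117),atz(S(270,212),.117),atz(S(290,258),.117))
print("foot",[atz(T(*p),.01) for p in((620,95),(752,133),(715,270),(578,230))],[atz(S(*p),.01) for p in((82,353),(135,468),(277,418))])
print("jar",atz(("top",298,299),.055),"tumbler",atz(("top",301,180),.095))
E
```

```text
plate z10 [0.5416 0.1939 0.01  ] L/R [0.544  0.2809 0.01  ] [0.5393 0.1067 0.01  ]
plate scene [0.5442 0.1935 0.01  ]
hub (array([0.5388, 0.1944, 0.0527]), np.float64(0.0013177735542774863)) [0.538  0.1935 0.055 ]
rib (array([0.5996, 0.157 , 0.0155]), np.float64(0.0005962364993641789)) [0.5991 0.1565 0.017 ] [0.6006 0.1561 0.017 ]
knob (array([0.5584, 0.1329, 0.0789]), np.float64(0.00010854894369981137)) [0.5586 0.1331 0.0775] [0.5574 0.1339 0.0775]
pipe end [0.5152 0.2952 0.012 ]
bar (array([ 0.5594, -0.0726,  0.1169]), np.float64(0.0009273624413393748)) [ 0.5591 -0.0729  0.117 ] [ 0.5597 -0.0722  0.117 ]
bar ends [ 0.5797 -0.0781  0.117 ] [ 0.54   -0.0672  0.117 ] [ 0.5406 -0.0635  0.117 ] [ 0.5773 -0.0797  0.117 ]
foot [array([ 0.5969, -0.1125,  0.01  ]), array([ 0.5679, -0.2023,  0.01  ]), array([ 0.4739, -0.1724,  0.01  ]), array([ 0.5039, -0.0801,  0.01  ])] [array([ 0.4763, -0.1719,  0.01  ]), array([ 0.5706, -0.204 ,  0.01  ]), array([ 0.6009, -0.1134,  0.01  ])]
jar [0.4039 0.022  0.055 ] tumbler [0.6963 0.0068 0.095 ]
```

```bash
cat > d.py <<'E'
import sys,numpy as np
from scipy.spatial.transform import Rotation as Ro
from station import ctrl
o=ctrl.get_obs();R=Ro.from_euler("xyz",o["eef_rot"])
x,y,z,yaw=map(float,sys.argv[1:5])   # TCP target, yaw deg
print("t",o["time_s"],"shift cm",np.round(R.inv().apply(np.array([x,y,z])-o["ee_pos"])*100,2),
 "turn",np.round((R.inv()*Ro.from_euler("xyz",[np.pi,0,np.radians(yaw)])).as_rotvec(),3),"pos",np.round(o["ee_pos"],4),"q",np.round(o["qpos"],2),"F",np.round(o["force"],1),"grip",o["grip_width"],o["grip_force"])
E
python3 -m jog '[[57.3,-52.4,5,0,0,-1.95],[57.3,-52.4,5,0,0,-1.95],[57.3,-52.4,5,0,0,-1.95],[57.3,-52.4,5,0,0,-1.95],[57.3,-52.4,5,0,0,-1.95],[57.3,-52.4,5,0,0,-1.95],[57.3,-52.4,5,0,0,-1.95],[57.3,-52.4,5,0,0,-1.95]]' 60 10; python3 d.py .558 .133 .33 128
```

```text
time_s: 1.0
ee_pos: [0.3611, -0.1864, 0.379]
eef_rot: [3.141, 0.0, 1.486]
force: [0.9, -1.2, -0.7]
grip_width: 0.0565
grip_force: 0.0
t 1.0 shift cm [33.5 16.9  4.9] turn [ 0.     0.    -0.748] pos [ 0.3611 -0.1864  0.379 ] q [-0.57 -0.    1.93  0.    1.21 -0.48] F [ 0.9 -1.2 -0.7] grip 0.05645938343745234 0.0
```

```bash

python3 -m jog '[[33.5,16.9,3,0,0,-0.75],[33.5,16.9,3,0,0,-0.75],[33.5,16.9,3,0,0,-0.75],[33.5,16.9,3,0,0,-0.75],[33.5,16.9,3,0,0,-0.75],[33.5,16.9,3,0,0,-0.75],[33.5,16.9,3,0,0,-0.75],[33.5,16.9,3,0,0,-0.75]]' ;python3 -m jog '[[0,0,0,0,0,0],[0,0,0,0,0,0],[0,0,0,0,0,0]]'; python3 d.py .558 .133 .265 128
```

```text
time_s: 1.8
ee_pos: [0.5603, 0.133, 0.3481]
eef_rot: [-3.141, -0.001, 2.232]
force: [0.2, -0.3, -0.5]
grip_width: 0.0562
grip_force: 0.0
time_s: 2.1
ee_pos: [0.559, 0.1291, 0.3491]
eef_rot: [-3.141, 0.0, 2.229]
force: [-0.0, -0.0, 0.0]
grip_width: 0.0562
grip_force: 0.0
t 2.1 shift cm [0.37 0.16 8.41] turn [-0.     0.    -0.005] pos [0.559  0.1291 0.3491] q [ 0.16  0.4   1.52 -0.    1.22 -0.5 ] F [-0. -0.  0.] grip 0.05615969361042748 0.0
```

```bash

python3 -m jog '[[0.4,0.2,3,0,0,0],[0.4,0.2,6,0,0,0],[0.4,0.2,8.4,0,0,0],[0.4,0.2,8.4,0,0,0],[0.4,0.2,8.4,0,0,0]]' ;python3 -m jog '[[0,0,0,0,0,0],[0,0,0,0,0,0],[0,0,0,0,0,0],[0,0,0,0,0,0],[0,0,0,0,0,0]]' 8 10; python3 d.py .5955 .1602 .265 128
```

```text
time_s: 2.6
ee_pos: [0.5586, 0.1336, 0.266]
eef_rot: [3.141, 0.0, 2.229]
force: [-0.2, -0.2, -0.1]
grip_width: 0.0566
grip_force: 0.0
time_s: 3.1
ee_pos: [0.5585, 0.1343, 0.2651]
eef_rot: [3.141, 0.0, 2.23]
force: [-0.7, 1.1, 0.2]
grip_width: 0.0197
grip_force: 0.0
t 3.1 shift cm [-0.22  4.51  0.02] turn [ 0.     0.    -0.004] pos [0.5585 0.1343 0.2651] q [ 0.17  0.5   1.58  0.    1.05 -0.49] F [-0.7  1.1  0.2] grip 0.01971095070991964 0.0
```

```bash

python3 -m jog '[[0,0,0,0,0,0],[0,0,0,0,0,0],[-0.2,0.6,0,0,0,0],[-0.4,1.2,0,0,0,0],[-0.5,1.8,0,0,0,0],[-0.5,2.4,0,0,0,0]]' 8 10; python3 -m jog '[[0.05,0.6,0,0,0,0],[0.1,1.2,0,0,0,0],[0.25,1.8,0,0,0,0],[0.3,2.1,0,0,0,0],[0.3,2.1,0,0,0,0],[0.3,2.1,0,0,0,0]]';python3 d.py .5955 .1602 .265 128
python3 - <<'E'
from station import ctrl
import cv2
k=[ctrl.camera(n)["img"] for n in("top","scene")]
cv2.imwrite("pics/m.png",cv2.hconcat([cv2.resize(k[0][190:290,180:280],None,fx=4,fy=4,interpolation=2),cv2.resize(k[1][170:270,330:430],None,fx=4,fy=4,interpolation=2)]))
E
```

```text
time_s: 3.7
ee_pos: [0.5809, 0.1448, 0.265]
eef_rot: [-3.141, 0.0, 2.23]
force: [-2.4, -2.7, 2.6]
grip_width: 0.0156
grip_force: 10.0
time_s: 4.3
ee_pos: [0.5953, 0.1606, 0.265]
eef_rot: [3.141, -0.0, 2.23]
force: [0.3, 1.1, 1.8]
grip_width: 0.016
grip_force: 10.0
t 4.3 shift cm [-0.04 -0.01 -0.  ] turn [ 0.001 -0.    -0.004] pos [0.5953 0.1606 0.265 ] q [ 0.2   0.59  1.45  0.    1.1  -0.46] F [0.3 1.1 1.8] grip 0.016046690039296645 10.000895261764526
```

View pics/m.png

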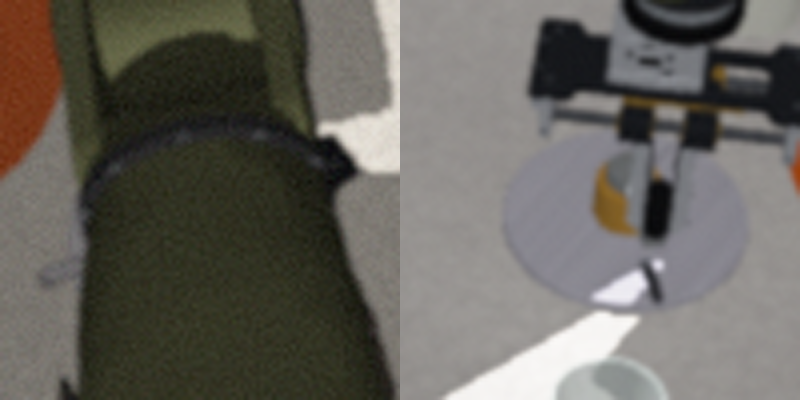

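```bash

python3 -m jog '[[0,0,0,0,0,0],[0,0,0,0,0,0],[0,0,-1,0,0,0],[0,0,-4,0,0,0],[0,0,-8,0,0,0],[0,0,-11,0,0,0],[0,0,-11,0,0,0],[0,0,-11,0,0,0]]' 45 10; python3 d.py .560 -.070 .37 71.5
python3 - <<'E'
from station import ctrl
import cv2
k=ctrl.camera("scene")["img"]
cv2.imwrite("pics/m2.png",cv2.resize(k[170:270,330:430],None,fx=5,fy=5,interpolation=2))
E
```

```text
time_s: 5.2
ee_pos: [0.5951, 0.1602, 0.3755]
eef_rot: [3.141, 0.0, 2.23]
force: [-0.6, -0.1, -1.3]
grip_width: 0.0423
grip_force: 0.0
t 5.2 shift cm [-16.05 -16.87   0.55] turn [ 0.001 -0.     0.982] pos [0.5951 0.1602 0.3755] q [ 0.2   0.47  1.35 -0.    1.32 -0.46] F [-0.6 -0.1 -1.3] grip 0.0423455498153374 0.0
```

View pics/m2.png

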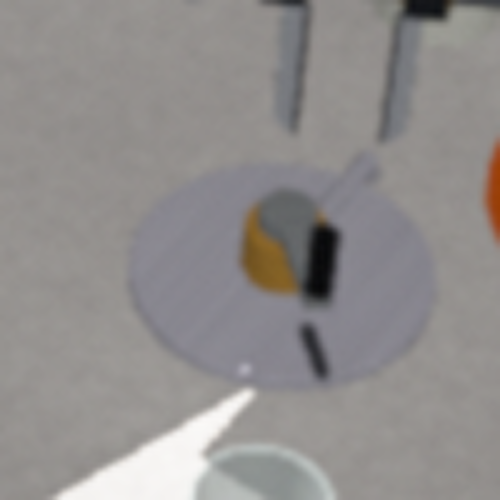

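The fingers are clear of the knob, which shows at about crop (320,263) and lines up with the rib. I'll check the angle numerically.

```bash

python3 - <<'E'
from h import *
k=atz(("scene",330+320/5-.4,170+263/5-.4),.0775)
rib=atz(("scene",330+314/5-.4,170+350/5-.4),.017)
for p in(k,rib):print(p,np.degrees(np.arctan2(p[1]-.194,p[0]-.540)))
E
python3 -m jog '[[-16.0,-16.9,0.5,0,0,0.98],[-16.0,-16.9,0.5,0,0,0.98],[-16.0,-16.9,0.5,0,0,0.98],[-16.0,-16.9,0.5,0,0,0.98],[-16.0,-16.9,0.5,0,0,0.98],[-16.0,-16.9,0.5,0,0,0.98],[-16.0,-16.9,0.5,0,0,0.98],[-16.0,-16.9,0.5,0,0,0.98]]' 0 20;python3 d.py .560 -.070 .33 71.5
```

```text
[0.59478132 0.16036093 0.0775    ] -31.552460738770975
[0.60103379 0.15669533 0.017     ] -31.433833677726778
time_s: 6.15
ee_pos: [0.5596, -0.07, 0.369]
eef_rot: [-3.14, 0.0, 1.248]
force: [-0.3, -0.1, -0.4]
grip_width: 0.0005
grip_force: 0.0
t 6.15 shift cm [0.02 0.05 3.9 ] turn [-0.002  0.     0.   ] pos [ 0.5596 -0.07    0.369 ] q [-0.19  0.36  1.52  0.    1.26  0.13] F [-0.3 -0.1 -0.4] grip 0.0004623372549726949 0.0
```

```bash

python3 -m jog '[[0,0,2,0,0,0],[0,0,4,0,0,0],[0.2,0,5,0,0,0],[0.5,0,6,0,0,0],[0.8,0,7,0,0,0],[0.9,0,8,0,0,0],[0.9,0,8,0,0,0]]';python3 d.py .5625 -.063 .259 71.5
```

```text
time_s: 6.85
ee_pos: [0.5626, -0.0606, 0.289]
eef_rot: [-3.14, -0.0, 1.252]
force: [1.0, 1.6, 3.3]
grip_width: 0.0005
grip_force: 1.7
t 6.85 shift cm [-0.23  0.07  3.  ] turn [-0.001 -0.     0.004] pos [ 0.5626 -0.0606  0.289 ] q [-0.17  0.45  1.59  0.    1.09  0.15] F [1.  1.6 3.3] grip 0.00045556447837667935 1.654268754646182
```

```bash

python3 -m jog '[[-0.1,0,0.7,0,0,0],[-0.1,0,1.4,0,0,0],[-0.1,0,2.1,0,0,0],[-0.2,0,2.6,0,0,0],[-0.2,0,3.0,0,0,0],[-0.2,0,3.0,0,0,0],[-0.2,0,3.0,0,0,0],[-0.2,0,3.0,0,0,0]]';python3 d.py .5625 -.063 .259 71.5
python3 - <<'E'
from station import ctrl
import cv2
k=ctrl.camera("scene")["img"]
cv2.imwrite("pics/p.png",cv2.resize(k[220:320,250:350],None,fx=6,fy=6,interpolation=2))
E
```

```text
time_s: 7.65
ee_pos: [0.5619, -0.0633, 0.2602]
eef_rot: [3.141, 0.0, 1.25]
force: [0.0, 0.4, 5.4]
grip_width: 0.0007
grip_force: 2.8
t 7.65 shift cm [0.04 0.05 0.12] turn [0.    0.    0.002] pos [ 0.5619 -0.0633  0.2602] q [-0.18  0.49  1.61 -0.    1.03  0.14] F [0.  0.4 5.4] grip 0.000736510074294329 2.75461811281275
```

View pics/p.png

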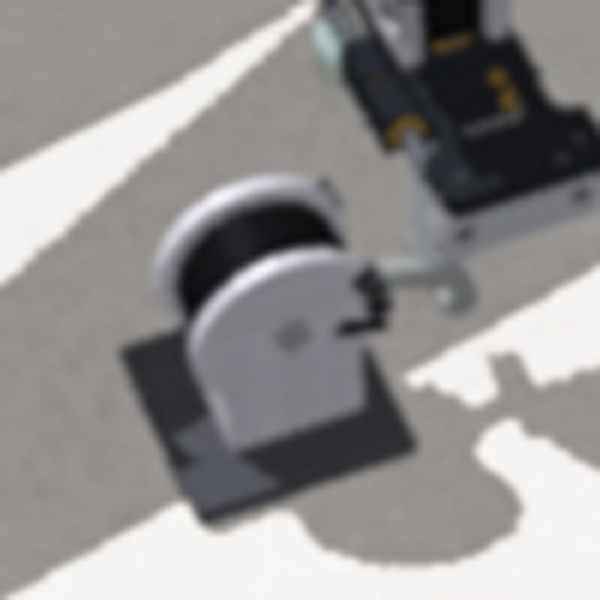

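The picture shows the fingertips pressing on the crossbar. Its near end face is at crop (457,297), which gives me a check on the dial angle.

```bash
python3 - <<'E'
from h import *
c=C["scene"];x=np.array([.948,-.317,0]);y=np.array([.317,.948,0]);A=np.array([.5375,-.137,.075])
pr=lambda P:(lambda q:q[:2]/q[2])(c["intrinsics"]@(c["R"]@P+c["t"]))
for d in(0,.56,.73,.84,.95,1.08):
    th=.55-d;P=A+y*.08*np.cos(th)+[0,0,.08*np.sin(th)]+x*.022
    print(d,(pr(P)-[250,220]+.4)*6)
print("hub end",(pr(A+x*.0245)-[250,220]+.4)*6)
E
python3 d.py .5625 -.063 .259 71.5
```

```text
0 [440.34007957 210.75778129]
0.56 [467.38890893 270.08356298]
0.73 [464.674951   291.99311903]
0.84 [460.29078723 306.60379807]
0.95 [453.92716509 321.35930235]
1.08 [443.98260464 338.76169888]
hub end [290.24101728 333.66669317]
t 7.8 shift cm [0.05 0.05 0.12] turn [0.    0.    0.002] pos [ 0.5619 -0.0633  0.2602] q [-0.18  0.49  1.61 -0.    1.03  0.14] F [0.8 0.7 4.9] grip 0.00016792117147373573 2.7487330057192594
```

```bash

python3 -m jog '[[0,0,0.1,0,0,0],[0,0,0.2,0,0,0],[0,0,0.2,0,0,0],[0,0,0.2,0,0,0],[0,0,0.2,0,0,0],[0,0,0.2,0,0,0],[0,0,0.2,0,0,0],[0,0,0.2,0,0,0]]'
python3 - <<'E'
from station import ctrl
import cv2
a=ctrl.camera("scene")["img"]
cv2.imwrite("pics/q.png",cv2.resize(a[180:300,290:430],None,fx=5,fy=5,interpolation=2))
E
```

```text
time_s: 8.6
ee_pos: [0.5619, -0.0634, 0.2584]
eef_rot: [3.141, 0.001, 1.25]
force: [-1.3, -0.6, 7.5]
grip_width: 0.0006
grip_force: 3.3
```

View pics/q.png

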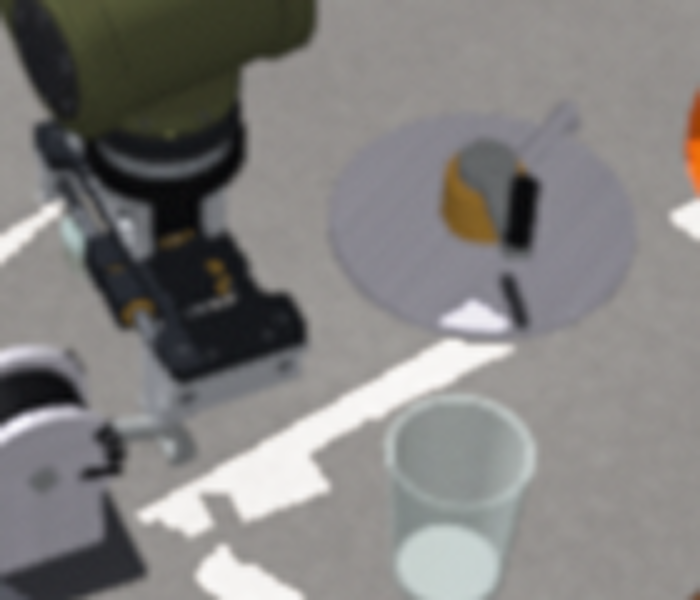

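The bar sits at about 0.80–0.85 rad, the tap lever is still over the rib, and the press force is about 6–7 N. I'm handing in.

```bash
python3 -c "
from station import ctrl
print(ctrl.hand_in())"
```

```text
the job is handed in; nothing more can be done
None
```

I set the tap lever half open above the rib, then pressed the dial to its third click and handed the job in with the fingers still holding it; the judged result wasn't returned, but my last estimates were a dial turn of 0.80–0.85 rad and a press of about 7 N.

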